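# Open the combination-locked gauge box

## Robot

A 6-joint arm with a two-finger parallel gripper is mounted at the origin on the work surface. World frame = base frame: x ahead of the robot, y to its left, z up, the work surface at z = 0. Lengths are in m, angles in rad, forces in N, time in s.
With the tool pointing down it reaches from about 0.425 to 0.95 m from the base axis. Payload 3.5 kg.
Tool frame: the origin (TCP) lies on the centre line of the jaws, within the pads' length; the fingertips stand 11 mm ahead of it and the grasp point (between the pads) lies 8 mm behind it; x points along the fingers, y is the direction in which the jaws open and shut, and the axes are right-handed (so a half turn about x gives the same grasp; the last joint's range is limited). The gripper opens to 85 mm and grips with 20 to 120 N. Pads are 22 mm wide; open, the fingers measure 114 mm over their backs; the gripper's body (76 mm by 85 mm) begins 54 mm behind the grasp point. The pads swing forward as they close: fully open they stand 13 mm farther back than shut.
Start: joints at [1.096, 0.286, 1.577, -0, 1.279, -0.15], TCP at [0.215, 0.64, 0.242] pointing down, gripper open.
Joint ranges: [-2.77, 2.77], [-0.9, 2.22], [0.21, 2.48], [-1.53, 4.67], [0.24, 2.81], [-2.84, 2.84]. Speed limits (rad/s): [2.79, 2.79, 3.14, 3.14, 3.14, 3.14].

## Interface

Orientations are given as a unit quaternion [x, y, z, w].
In Python, from plant import ctrl gives the robot as it stands. The module is installed in compiled form; this text tells all that it offers.
- The arm moves only by the tool drive_tool, never from a script. Its argument "series" is a list of rows, each a list of 2 entries, a list of its own where there are three numbers: the shift along the tool's x, y, z in units of 50 mm (1.0 is 50 mm), then the turn, a rotation vector about the tool's x, y, z in degrees. A call has 1 to 5 rows; each row shifts and turns the pose as measured when the row begins, along the tool's axes as they then stand; what a row does not reach is not made up. A row lasts 1/10 s, in which the tool goes at most 50 mm and 8.59 degrees, less where a joint would pass 70% of its speed; a pose out of reach is approached as far as the arm can. A call is refused whole if a number of a shift passes 1 or a number of a turn 8.59, either way. A call with a gripper value outside its range is refused whole. "grip" is the gripper's target within -1 to 1 (fully open at 1, half-way at 0, shut at -1), set as the call begins (left out, the last holds). The fingers move at their own pace and stop on an object; "newtons" is the grip in N (left out, the last holds). Time passes only in rows, so rows that do not move let the fingers close. It gives the time, the measured TCP pose, the force and the opening at its end, in the units of the state.
- ctrl.get_state(): the state, without advancing time (a new reading comes with each control period).
- ctrl.read_camera(name): name is "scene" or "top" or "wrist"; returns a dict with "img" (480x640x3 uint8, red, green, blue), "camera_matrix" (3x3 intrinsics, pixels), "k1" (the pictures are not rectified: a ray, as slopes to the right and down, at radius r is drawn at 1 + k1 r^2 times it, then the intrinsics apply), "R" (3x3) and "t" (3): a world point X has camera coordinates R X + t. Camera axes: x right, y down, z forward; pixel columns grow to the right and rows downward; lengths in m; the calibration is good to about 2 mm. A picture is of the moment at which its call begins. There is no depth.
- ctrl.sign_off(): hands the job in, once; it reports no verdict.
The state is a dict: "time": time; "qpos": joint angles; "dq": joint speeds; "joint_efforts": joint torques, N m; "eef_pos": TCP position; "tcp_rot": TCP orientation; "contact_force": force on the tool from outside, world axes, zero at the start; "wrist_torque": the same for the moment, N m; "opening": opening from 0.0 (shut) to 1.0 (fully open).
Only numpy, scipy, OpenCV 4.12 (cv2) and the standard library are available. Lean on these libraries where they do the work, as an engineer would, in place of code of your own. Each camera call takes 0.05 s, during which the arm holds its last target.

## Task

Unlock the grey gauge box on the workshop bench: turn its dial left until the pointer stands at the second mark left of the long mark, then right to the first mark right of the long mark, pausing a moment at each, then left again, past the third mark, until it bears gently against its spring stop, which has to be felt for and must not be forced. Then slide the steel cover fully open, away from the dial, and let go, leaving the dial past the third mark and the other things on the box and bench where they are.

Things in the scene. Friction and masses are not known exactly. Their poses are not given: they have to be found in the camera images.
- lockbox: Grey steel gauge box fixed to the bench, 220 (x) x 380 (y) x 110 high; origin: centre of underside. On its flat top: at the -y end a dial (upright axis 125 from the origin along -y), in the middle a sliding steel cover, at the +y end the deck where the cover parks. Two rails 10 high run along y, 78 either side of the middle.
- zero_mark (a point): Middle of the one long mark (zero) on the flat scale plate (diameter 112, 3 thick) around the dial, 47 from the dial's axis in the box's +x direction. The plate has 12 plain fixed marks, 30 degrees apart.
- dial (a joint): Dial angle, rad: 0 with the pointer at the long mark, grows turning left (anticlockwise from above); one mark is 0.5236. Drag 0.08 N m, stays where left. Turning left it meets a spring stop somewhere between the third and fifth mark left of the long mark: another place each time, found only by feel. The cover is free only while the dial rests at that stop.
- dial_grip (a point): Point on the dial's axis at the height to grip (150 above the bench). Dial: black disc, diameter 72, 9 thick, underside 113 above the bench; across it an upright bar 56 long, 14 wide, top 162 above the bench, to pinch across its width. The point's x axis runs along the bar towards the pointer.
- dial_pointer (a point): Tip of the pointer: small nib with a white line at one end of the dial's bar, 40 from the axis; a white line also runs along that half of the bar's top.
- stop (a joint): How far the unseen spring stop is pushed back by the dial, rad: 0 while free of it, grows turning left against it, 3 N m/rad. Bearing on it by 0.04 rad (0.12 N m) or more for a moment is enough; beyond 0.22 rad (0.66 N m) the lock is damaged. Let go, the dial springs back until the stop is pushed by under 0.04 rad and rests there.
- cover (a joint): Travel of the sliding cover, m: 0 shut, grows along the box's +y (away from the dial), 0.115 at its end, fully open. About 3 N of drag, stays where left. While locked it moves less than 12 mm.
- cover_grip (a point): Grip point of the cover's handle, at the cover's middle (above the box's origin when shut), 142 above the bench: black upright bar 46 long (box's x), 14 wide (box's y), top 154 above the bench, to pinch across its width or push. Cover: plain steel plate 146 (x) x 116 (y), top 116 above the bench.
- collar: steel shaft collar, outer diameter 24, hole 12, 14 high, standing on the lock box's top beside the cover on the near side; origin: centre of underside. Bystander.
- pin: upright steel plug, diameter 16, 22 high, on the lock box's top beyond the cover; origin: centre of underside. Bystander.
- wrench: open-ended steel wrench lying on the bench to the robot's right. Bystander.
- driver: screwdriver with a black handle, lying on the bench to the left. Bystander.
- arbor: dark steel flanged arbor standing on the bench to the left, diameter 52, 80 high; origin: centre of underside. Bystander.
- jar: amber jar with a steel cap, diameter 60, 85 high, on the right; origin: centre of underside. Bystander.

How it is judged:
On the way, in this order (a step that is already met when the one before it is completed fails the run):
1. dial turned left to the second mark left of the long mark (within 8 degrees) and paused there (value of joint dial between 0.907 and 1.187 rad), for 0.3 s.
2. dial turned right to the first mark right of the long mark (within 8 degrees) and paused there (value of joint dial between -0.664 and -0.384 rad), for 0.3 s.
3. dial turned left until it bears on its spring stop by at least 0.04 rad, cover still shut (value of joint stop above 0.04 rad and value of joint cover below 0.012 m), for 0.15 s.
4. cover slid fully open (value of joint cover above 0.107 m), for 0.1 s.
At the end, for the whole second after the job is handed in: The cover stands fully open (within 8 mm of its end), at rest, the dial still turned left past the third mark, the bystanders within 20 mm (on the box) or 30 mm (on the bench) of where they were (value of joint cover above 0.107 m and velocity of joint cover between -0.01 and 0.01 m/s and value of joint dial above 1.45 rad and value of joint stop below 0.22 rad); the robot touches nothing.
It fails at once if the dial is forced against its stop (stop pushed back more than 0.22 rad) (value of joint stop above 0.22 rad).
It fails at once if a bystander is moved more than 20 mm (on the box) or 30 mm (on the bench) (distance of any of collar, pin from where it was at the start of the episode above 0.02 m or distance of any of wrench, driver, arbor, jar from where it was at the start of the episode above 0.03 m).
It also fails if it takes over 72 s, if anything falls off the work surface, if the arm or the gripper's body presses on something with over 40 N, if the wrist force passes 120 N, or if a joint passes its speed limit or range.

## Working session

There is one attempt and no reset: what is moved stays moved. The work goes in short steps, Python scripts to look and compute and a tool call to move; the robot and the scene stay as the last step left them, time stands still between calls to the robot, and variables do not carry over. Pictures are saved under pics/ and viewed, and the job is handed in when it is done.

Besides the shell and the picture viewer there is one more tool, called after ">>>" in YAML: its name, and indented under it one key for each argument. drive_tool: Moves the arm, as the interface text tells. Its arguments: {"type":"object","properties":{"series":{"type":"array"},"grip":{"type":"number"},"newtons":{"type":"number"}},"required":["series"]}

```bash
mkdir -p pics; python3 - <<'E'
from plant import ctrl
import cv2,numpy as np
s=ctrl.get_state()
for k,v in s.items(): print(k,np.round(v,4))
for n in ["scene","top","wrist"]:
    c=ctrl.read_camera(n); cv2.imwrite(f"pics/{n}0.png",c["img"][:,:,::-1])
    print(n,c["camera_matrix"],c["k1"],np.round(c["R"],4),np.round(c["t"],4))
E
```

```text
time 0.0
qpos [ 1.096   0.2872  1.5782  0.      1.2786 -0.15  ]
dq [ 0.0011 -0.0032  0.0004 -0.0009 -0.0003 -0.0013]
joint_efforts [-1.10000e-03 -4.05983e+01 -2.92625e+01 -2.00000e-04  5.80000e-03
 -0.00000e+00]
eef_pos [0.2151 0.6392 0.2409]
tcp_rot [ 0.1135  0.6981 -0.1151  0.6975]
contact_force [-0.2335  0.6569  0.0359]
wrist_torque [ 0.0163 -0.0046 -0.023 ]
opening 0.9951
scene [[499.02710739   0.         326.4605766 ]
 [  0.         499.02710739 237.19910238]
 [  0.           0.           1.        ]] -0.11427019391427004 [[ 0.2098  0.9776  0.0142]
 [ 0.7761 -0.1577 -0.6106]
 [-0.5947  0.1391 -0.7918]] [-0.1126 -0.3047  1.7999]
top [[463.11217657   0.         314.42918363]
 [  0.         463.11217657 239.17378695]
 [  0.           0.           1.        ]] -0.01219044911454295 [[-0.0113 -0.9999  0.0015]
 [-0.975   0.0107 -0.2219]
 [ 0.2219 -0.0039 -0.9751]] [-0.0051  0.5364  1.0311]
wrist [[421.88159025   0.         324.91206067]
 [  0.         421.88159025 238.51283928]
 [  0.           0.           1.        ]] -0.06699538996440144 [[ 3.184e-01  9.479e-01 -7.000e-04]
 [ 9.054e-01 -3.039e-01  2.965e-01]
 [ 2.809e-01 -9.500e-02 -9.550e-01]] [-0.6736 -0.0389  0.3777]
```

View pics/scene0.png

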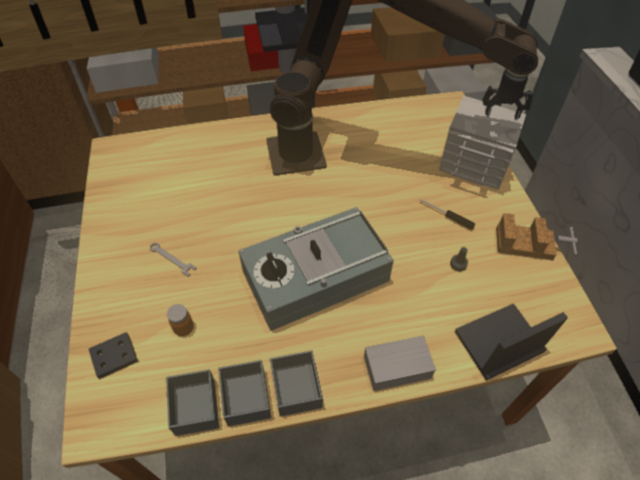

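View pics/top0.png

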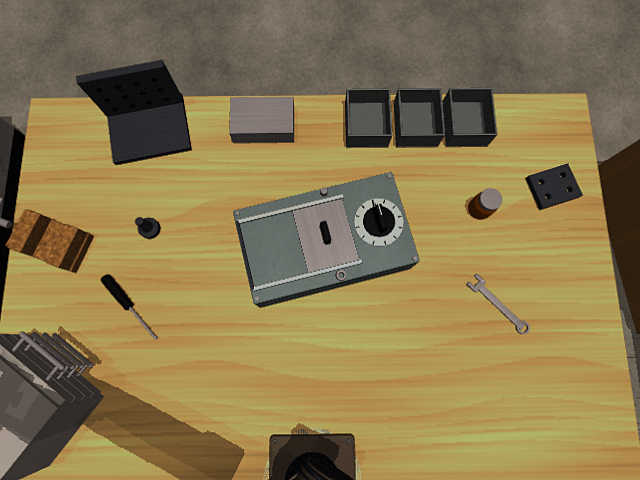

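View pics/wrist0.png

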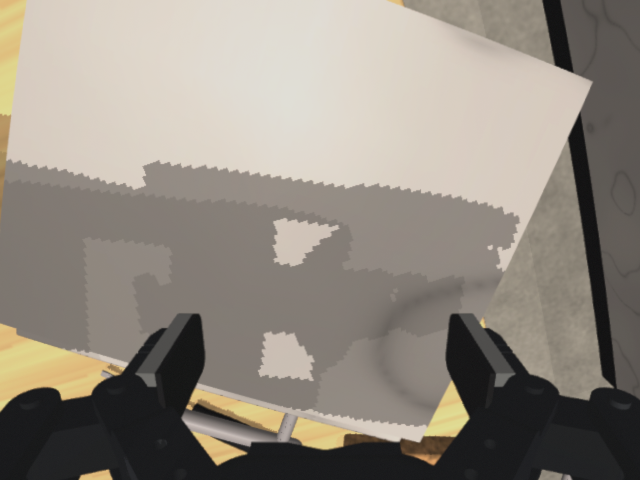

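The top view shows the box near (325,238), the dial at about (379,222), the handle at about (325,232), the collar at (341,275) and the pin at (323,191). Next I'll zoom in and measure.

```bash
cat > h.py <<'E'
import numpy as np,cv2
from scipy.spatial.transform import Rotation as Rn
def und(c,px):
    K=c["camera_matrix"];k=c["k1"]
    d=(np.atleast_2d(px).astype(float)-[K[0,2],K[1,2]])/[K[0,0],K[1,1]]
    u=d.copy()
    for _ in range(20): u=d/(1+k*(u**2).sum(1,keepdims=True))
    return u
def onplane(c,px,z):
    u=und(c,px); R=c["R"];t=c["t"]; o=-R.T@t
    d=np.c_[u,np.ones(len(u))]@R
    return o+d*((z-o[2])/d[:,2:3])
def proj(c,X):
    X=np.atleast_2d(X); p=X@c["R"].T+c["t"]; u=p[:,:2]/p[:,2:]
    u=u*(1+c["k1"]*(u**2).sum(1,keepdims=True)); K=c["camera_matrix"]
    return u*[K[0,0],K[1,1]]+[K[0,2],K[1,2]]
def save(n,img): cv2.imwrite(f"pics/{n}.png",img[:,:,::-1])
E
python3 - <<'E'
import cv2
i=cv2.imread("pics/top0.png")
cv2.imwrite("pics/top0z.png",cv2.resize(i[160:320,220:430],None,fx=3.75,fy=3.75,interpolation=cv2.INTER_CUBIC))
E
```

```text
(no output)
```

View pics/top0z.png

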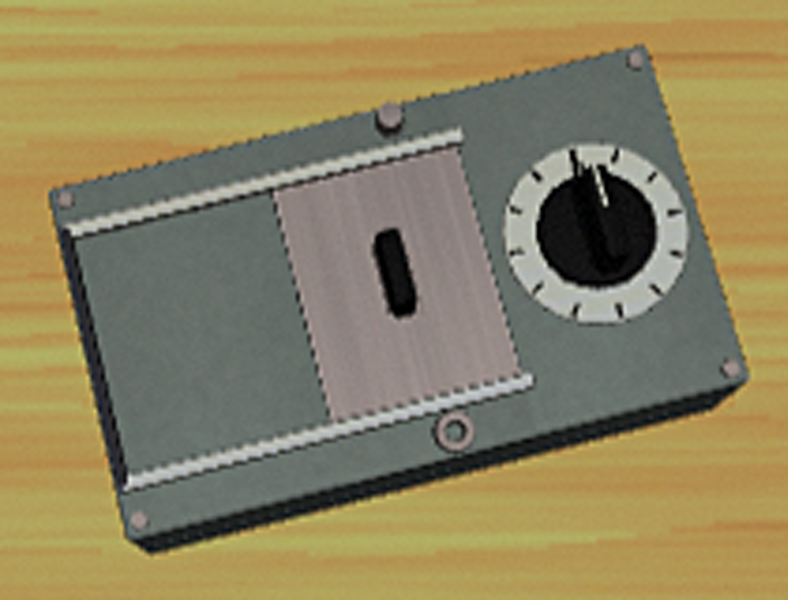

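```bash
python3 - <<'E'
from plant import ctrl
from h import *
c=ctrl.read_camera("top")
f=lambda p:(np.array(p)+0.5)/3.75-0.5+[220,160]
co=onplane(c,f([(50,190),(645,45),(747,380),(128,540)]),.110)
print(np.round(co,4)); print(np.linalg.norm(np.roll(co,-1,0)-co,axis=1)); print("ctr",co.mean(0))
print("handle",onplane(c,f([(396,273)]),.15))
# plate mask
img=c["img"];hsv=cv2.cvtColor(img,cv2.COLOR_RGB2HSV)
m=((hsv[...,1]<30)&(hsv[...,2]>170)).astype(np.uint8); m[:,:350]=0;m[:,412:]=0;m[:195]=0;m[250:]=0
cs,_=cv2.findContours(m,cv2.RETR_EXTERNAL,cv2.CHAIN_APPROX_NONE); k=max(cs,key=cv2.contourArea)
el=cv2.fitEllipse(cv2.convexHull(k)); print(el)
ax=onplane(c,[el[0]],.113); print("dial axis",ax)
print("long mark",onplane(c,f([(574,162)]),.113)-ax, [np.degrees(np.arctan2(*(v[1],v[0]))) for v in onplane(c,f([(574,162)]),.113)-ax])
print("whiteline",[ (v,np.degrees(np.arctan2(v[1],v[0]))) for v in onplane(c,f([(605,203),(596,168),(607,205),(590,160)]),.162)-ax])
print("collar",onplane(c,f([(455,432)]),.124),"pin",onplane(c,f([(390,118)]),.132))
e=co[0]-co[1];print("yaw y-axis", np.degrees(np.arctan2(e[1],e[0]))-90, )
e=co[3]-co[2];print("yaw y-axis", np.degrees(np.arctan2(e[1],e[0]))-90, )
E
```

```text
[[ 0.5946  0.174   0.11  ]
 [ 0.6842 -0.1923  0.11  ]
 [ 0.4728 -0.2426  0.11  ]
 [ 0.3825  0.1228  0.11  ]]
[0.37706778 0.21730449 0.37644809 0.21814182]
ctr [ 0.53350567 -0.0345072   0.11      ]
handle [[ 0.53065411 -0.03430015  0.15      ]]
((378.4125061035156, 221.7207489013672), (45.894840240478516, 48.579734802246094), 105.91569519042969)
dial axis [[ 0.56323728 -0.15595976  0.113     ]]
long mark [[0.04470501 0.01116423 0.        ]] [np.float64(14.021741104593275)]
whiteline [(array([0.00466939, 0.00095781, 0.049     ]), np.float64(11.59207058154874)), (array([0.02574775, 0.0052559 , 0.049     ]), np.float64(11.537314804852464)), (array([ 0.00346173, -0.00014255,  0.049     ]), np.float64(-2.3579710429605867)), (array([0.03061755, 0.00852874, 0.049     ]), np.float64(15.565563072204975))]
collar [[ 0.44158571 -0.06773756  0.124     ]] pin [[ 0.63080689 -0.03278278  0.132     ]]
yaw y-axis 13.747088993577108
yaw y-axis 13.874969836208706
```

```bash
cat >> h.py <<'E'
def plan(s,pos,yaw,show=True):
    """yaw (deg) of tool y axis in world, tool x down. prints shift (50mm units) & rotvec deg in tool axes"""
    R=Rn.from_quat(s["tcp_rot"]); y=np.array([np.cos(np.radians(yaw)),np.sin(np.radians(yaw)),0]); x=np.array([0,0,-1.])
    T=Rn.from_matrix(np.c_[x,y,np.cross(x,y)])
    d=R.inv().apply(np.array(pos)-s["eef_pos"])/.05; r=(R.inv()*T).as_rotvec(degrees=True)
    if show: print("shift",np.round(d,2),"turn",np.round(r,2))
    return d,r
def yawof(s):
    y=Rn.from_quat(s["tcp_rot"]).as_matrix()[:,1]; return np.degrees(np.arctan2(y[1],y[0]))
def st(s):
    print("t",round(s["time"],2),"pos",np.round(s["eef_pos"],4),"yaw",round(yawof(s),2),"F",np.round(s["contact_force"],1),"T",np.round(s["wrist_torque"],3),"op",round(s["opening"],3),"q",np.round(s["qpos"],2))
E
python3 - <<'E'
from plant import ctrl
from h import *
s=ctrl.get_state();st(s)
print(Rn.from_quat(s["tcp_rot"]).as_matrix().round(3))
plan(s,[.563,-.156,.28],103.8);plan(s,[.563,-.156,.28],-76.2)
E
```

```text
t 0.2 pos [0.2152 0.6394 0.2415] yaw 71.39 F [-0.2  0.2  0.3] T [ 0.058  0.019 -0.054] op 1.003 q [ 1.1   0.29  1.58  0.    1.28 -0.15]
[[-0.001  0.319  0.948]
 [-0.001  0.948 -0.319]
 [-1.    -0.001 -0.   ]]
shift [ -0.75 -12.86  11.67] turn [-32.41  -0.04   0.08]
shift [ -0.75 -12.86  11.67] turn [1.4759e+02 1.0000e-01 5.0000e-02]
```

>>> drive_tool:
  series:
    - [[-0.3,-0.72,0.62],[0,0,0]]
    - [[-0.3,-0.72,0.62],[0,0,0]]
    - [[-0.1,-0.74,0.67],[0,0,0]]
    - [[0,-0.74,0.67],[0,0,0]]
    - [[0,-0.74,0.67],[0,0,0]]
  grip: 1
  newtons: 40

```text
time: 0.7
eef_pos: [0.3099, 0.4135, 0.2732]
tcp_rot: [0.108, 0.699, -0.113, 0.698]
contact_force: [0.6, 0.9, 1.0]
opening: 1.001
```

>>> drive_tool:
  series:
    - [[0,-0.74,0.67],[0,0,0]]
    - [[0,-0.74,0.67],[0,0,0]]
    - [[0,-0.74,0.67],[0,0,0]]
    - [[0,-0.74,0.67],[0,0,0]]
    - [[0,-0.74,0.67],[0,0,0]]

```text
time: 1.2
eef_pos: [0.4099, 0.1843, 0.2746]
tcp_rot: [0.108, 0.698, -0.112, 0.699]
contact_force: [0.8, 1.0, -0.1]
opening: 1.003
```

Next, the remaining shift of roughly (0, −5.6, 5.0), followed by the turn.

>>> drive_tool:
  series:
    - [[0,-0.74,0.67],[0,0,0]]
    - [[0,-0.74,0.67],[0,0,0]]
    - [[0,-0.74,0.67],[0,0,0]]
    - [[0,-0.74,0.67],[0,0,0]]
    - [[0,-0.74,0.67],[0,0,0]]

```text
time: 1.7
eef_pos: [0.5102, -0.045, 0.2766]
tcp_rot: [0.109, 0.697, -0.112, 0.7]
contact_force: [1.3, -0.0, 0.8]
opening: 1.002
```

>>> drive_tool:
  series:
    - [[0,-0.74,0.67],[8.5,0,0]]
    - [[0,0,0],[8.5,0,0]]
    - [[0,0,0],[8.5,0,0]]
    - [[0,0,0],[8.5,0,0]]
    - [[0,0,0],[8.5,0,0]]

```text
time: 2.2
eef_pos: [0.5314, -0.0988, 0.2752]
tcp_rot: [0.359, 0.607, -0.361, 0.61]
contact_force: [-1.2, -0.1, 0.6]
opening: 0.998
```

>>> drive_tool:
  series:
    - [[0,0,0],[8.5,0,0]]
    - [[0,0,0],[8.5,0,0]]
    - [[0,0,0],[8.5,0,0]]
    - [[0,0,0],[8.5,0,0]]
    - [[0,0,0],[8.5,0,0]]

```text
time: 2.7
eef_pos: [0.5305, -0.099, 0.2738]
tcp_rot: [-0.557, -0.433, 0.559, -0.436]
contact_force: [-0.7, -0.0, -0.1]
opening: 1.002
```

>>> drive_tool:
  series:
    - [[0,0,0],[8.5,0,0]]
    - [[0,0,0],[8.5,0,0]]
    - [[0,0,0],[8.5,0,0]]
    - [[0,0,0],[8.5,0,0]]
    - [[0,0,0],[8.5,0,0]]

```text
time: 3.2
eef_pos: [0.5296, -0.0987, 0.2725]
tcp_rot: [-0.677, -0.199, 0.68, -0.201]
contact_force: [-0.3, -0.8, -0.1]
opening: 0.999
```

```bash
python3 - <<'E'
from plant import ctrl
from h import *
s=ctrl.get_state();st(s)
plan(s,[.563,-.156,.28],-76.2)
c=ctrl.read_camera("wrist"); save("w1",c["img"])
E
```

```text
t 3.2 pos [ 0.5296 -0.0987  0.2725] yaw -57.14 F [-0.3 -0.8 -0.1] T [ 0.079 -0.017 -0.018] op 0.999 q [-0.37 -0.04  1.88 -0.    1.3   0.63]
shift [-0.15  1.33  0.06] turn [19.06  0.22 -0.12]
```

View pics/w1.png

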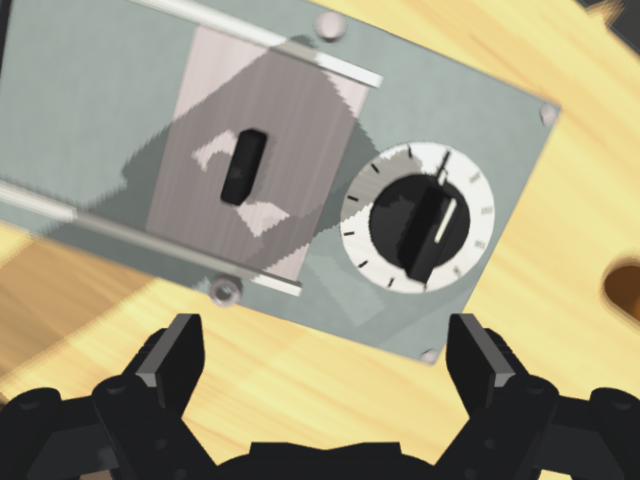

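The wrist view shows the plate centre at about (418,217), the long mark at (447,160), the white line on the bar from (454,201) to (437,242), and the handle at (244,167). I'll measure from this closer view.

```bash
python3 - <<'E'
from plant import ctrl
from h import *
s=ctrl.get_state()
c=ctrl.read_camera("wrist");img=c["img"]
z=cv2.resize(img[120:310,320:520],None,fx=3.9,fy=3.15*1.0 if 0 else 3.1,interpolation=cv2.INTER_CUBIC)
hsv=cv2.cvtColor(img,cv2.COLOR_RGB2HSV)
a=lambda v:np.degrees(np.arctan2(v[1],v[0]))
# plate outline: fill black+white inside the plate region
m=((hsv[...,1]<40)&(hsv[...,2]>150)).astype(np.uint8); m[:,:335]=0;m[:,500:]=0;m[:138]=0;m[298:]=0
m=cv2.morphologyEx(m,cv2.MORPH_OPEN,np.ones((3,3)))
cs,_=cv2.findContours(m,cv2.RETR_EXTERNAL,cv2.CHAIN_APPROX_NONE);k=max(cs,key=cv2.contourArea)
h=cv2.convexHull(k)[:,0].astype(float);P=onplane(c,h,.113)[:,:2]
A=np.c_[2*P,np.ones(len(P))];q=np.linalg.lstsq(A,(P**2).sum(1),rcond=None)[0];r=np.sqrt(q[2]+q[0]**2+q[1]**2)
print("plate",q[:2],"r",r)
ax=np.array([q[0],q[1],0])
print("long",a(onplane(c,[(447,160)],.113)[0]-ax), onplane(c,[(447,160)],.113)[0]-ax)
w=onplane(c,[(454,201),(437,242)],.162); print("white line",w-ax,a(w[0]-w[1]))
print("handle",onplane(c,[(246,165)],.154))
print("collar",onplane(c,[(225,291)],.124),"pin",onplane(c,[(330,25)],.132))
b=((hsv[...,2]<40)).astype(np.uint8);b[:,:215]=0;b[:,275:]=0;b[:120]=0;b[212:]=0
cs,_=cv2.findContours(b,cv2.RETR_EXTERNAL,cv2.CHAIN_APPROX_NONE);k=max(cs,key=cv2.contourArea);print(cv2.minAreaRect(k))
cv2.imwrite("pics/w1z.png",z[:,:,::-1])
E
```

```text
plate [ 0.56146867 -0.16123707] r 0.06680927526135351
long 15.578841131024053 [0.0485422  0.01353391 0.113     ]
white line [[0.02922384 0.01061576 0.162     ]
 [0.00358972 0.00374963 0.162     ]] 14.994767248437455
handle [[ 0.54138582 -0.03711974  0.154     ]]
collar [[ 0.44738474 -0.06642564  0.124     ]] pin [[ 0.63509765 -0.03576447  0.132     ]]
((242.2692108154297, 168.8461456298828), (27.451915740966797, 78.14586639404297), 15.255118370056152)
```

View pics/w1z.png

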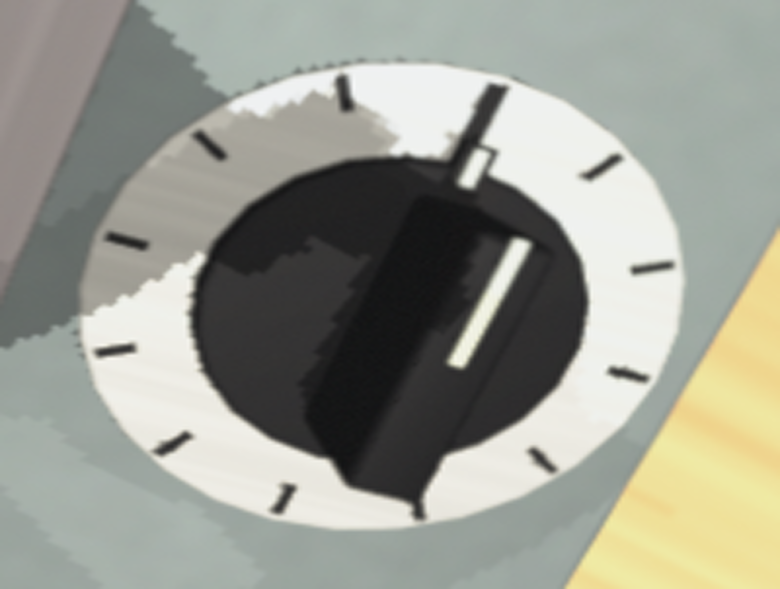

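The first picture was taken while the arm was still settling. I'll finish centring, hold still, and measure again.

>>> drive_tool:
  series:
    - [[-0.1,0.8,0],[0,0,0]]
    - [[-0.1,0.5,0.06],[0,0,0]]
    - [[0,0,0],[8.5,0,0]]
    - [[0,0,0],[8.5,0,0]]
    - [[0,0,0],[2,0,0]]

```text
time: 3.8
eef_pos: [0.5632, -0.1562, 0.2813]
tcp_rot: [-0.699, -0.089, 0.703, -0.091]
contact_force: [-0.8, -0.2, -1.1]
opening: 1.0
```

>>> drive_tool:
  series:
    - [[0,0,0],[0,0,0]]
    - [[0,0,0],[0,0,0]]
    - [[0,0,0],[0,0,0]]

```text
time: 4.1
eef_pos: [0.563, -0.1562, 0.2808]
tcp_rot: [-0.699, -0.092, 0.703, -0.093]
contact_force: [-0.2, -0.5, 0.2]
opening: 1.008
```

```bash
python3 - <<'E'
from plant import ctrl
from h import *
import pickle
s=ctrl.get_state();st(s)
plan(s,[.563,-.156,.28],-76.2)
c=ctrl.read_camera("wrist"); save("w2",c["img"]);pickle.dump(c,open("w2.pkl","wb"))
E
```

```text
t 4.1 pos [ 0.563  -0.1562  0.2808] yaw -74.94 F [-0.2 -0.5  0.2] T [-0.005 -0.032  0.027] op 1.008 q [-0.44  0.06  1.76 -0.    1.32  0.87]
shift [ 0.02 -0.   -0.  ] turn [ 1.26  0.35 -0.02]
```

View pics/w2.png

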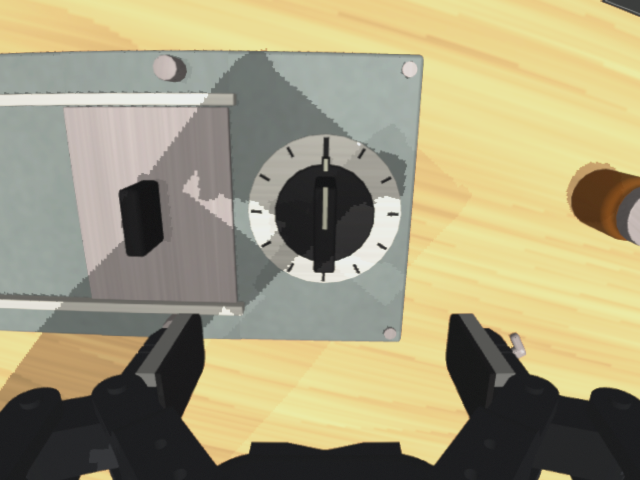

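The dial is centred under the gripper: plate centre at about (325,209), long mark at (326,147), white line along column 324 (rows 187–229). The handle's top face is at about (146,208).

```bash
python3 - <<'E'
import pickle
from h import *
c=pickle.load(open("w2.pkl","rb"))
a=lambda v:round(np.degrees(np.arctan2(v[1],v[0])),2)
img=c["img"]
# plate extremes via marks/edges: left/right/top/bottom
e=onplane(c,[(248.5,210),(401,208),(326,135),(322.5,283)],.113)[:,:2]
A=np.c_[2*e,np.ones(4)];q=np.linalg.lstsq(A,(e**2).sum(1),rcond=None)[0];print("plate",q[:2],np.sqrt(q[2]+q[0]**2+q[1]**2))
ax=np.array([*q[:2],0])
print("long",a(onplane(c,[(326,147)],.113)[0]-ax))
w=onplane(c,[(325.5,187),(324,229)],.162);print("line",w,a(w[0]-w[1]))
print("nib",onplane(c,[(326,164)],.12)-ax, a((onplane(c,[(326,164)],.12)-ax)[0]))
print("handle top",onplane(c,[(148,218),(140,182),(157,181),(160,247),(142,254)],.154))
print("corners",onplane(c,[(423,55),(400,341)],.11))
cv2.imwrite("pics/w2z.png",cv2.resize(img[130:290,100:420],None,fx=2.5,fy=2.5,interpolation=cv2.INTER_CUBIC)[:,:,::-1])
E
```

```text
plate [ 0.56459848 -0.15648399] 0.05551495500483273
long 14.02
line [[ 0.59222495 -0.14963974  0.162     ]
 [ 0.56673975 -0.15557438  0.162     ]] 13.11
nib [[0.03541138 0.00862658 0.12      ]] 13.69
handle top [[ 0.54224423 -0.04580697  0.154     ]
 [ 0.56406426 -0.03761184  0.154     ]
 [ 0.56743304 -0.04800052  0.154     ]
 [ 0.52480098 -0.0562024   0.154     ]
 [ 0.51677759 -0.04521712  0.154     ]]
corners [[ 0.68603522 -0.19161548  0.11      ]
 [ 0.47589184 -0.24416365  0.11      ]]
```

View pics/w2z.png

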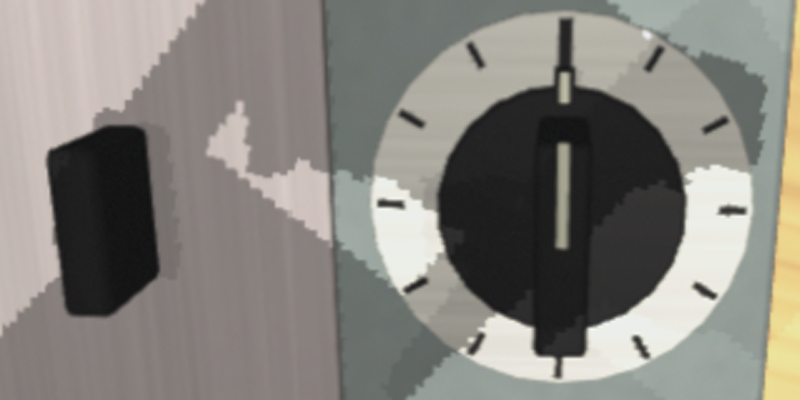

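>>> drive_tool:
  series:
    - [[0.7,0,0.02],[1.2,0,0]]
    - [[0.7,0,0],[0,0,0]]
    - [[0.7,0,0],[0,0,0]]
    - [[0.5,0,0],[0,0,0]]
    - [[0.1,0,0],[0,0,0]]

```text
time: 4.65
eef_pos: [0.5637, -0.1573, 0.1458]
tcp_rot: [0.702, 0.085, -0.701, 0.089]
contact_force: [-0.1, 0.1, 0.5]
opening: 1.001
```

```bash
python3 - <<'E'
from plant import ctrl
from h import *
s=ctrl.get_state();st(s)
plan(s,[.564,-.1562,.143],-76.1)
E
```

```text
t 4.65 pos [ 0.5637 -0.1573  0.1458] yaw -75.83 F [-0.1  0.1  0.5] T [ 0.029  0.037 -0.   ] op 1.001 q [-0.44  0.19  1.88 -0.    1.07  0.88]
shift [ 0.06 -0.02 -0.01] turn [ 0.27 -0.05 -0.35]
```

>>> drive_tool:
  series:
    - [[0.05,-0.02,0],[0.3,0,0]]
    - [[0,0,0],[0,0,0]]
    - [[0,0,0],[0,0,0]]
    - [[0,0,0],[0,0,0]]
    - [[0,0,0],[0,0,0]]
  grip: -1
  newtons: 30

```text
time: 5.15
eef_pos: [0.5652, -0.1553, 0.1478]
tcp_rot: [0.704, 0.084, -0.7, 0.087]
contact_force: [0.2, 3.2, 4.4]
opening: 0.16
```

>>> drive_tool:
  series:
    - [[0,0,0],[0,0,0]]
    - [[0,0,0],[0,0,0]]
    - [[0,0,0],[0,0,0]]

```text
time: 5.45
eef_pos: [0.5653, -0.1553, 0.1478]
tcp_rot: [0.704, 0.084, -0.7, 0.087]
contact_force: [0.2, -0.3, -2.0]
opening: 0.155
```

```bash
python3 - <<'E'
from plant import ctrl
from h import *
s=ctrl.get_state();st(s)
E
```

```text
t 5.45 pos [ 0.5653 -0.1553  0.1478] yaw -76.11 F [ 0.2 -0.3 -2. ] T [ 0.163 -0.012 -0.004] op 0.155 q [-0.44  0.18  1.88 -0.    1.07  0.89]
```

>>> drive_tool:
  series:
    - [[0,0,0],[-8,0,0]]
    - [[0,0,0],[-8,0,0]]
    - [[0,0,0],[-8,0,0]]

```text
time: 5.75
eef_pos: [0.5652, -0.155, 0.1478]
tcp_rot: [0.669, 0.232, -0.665, 0.235]
contact_force: [0.4, 0.1, -1.5]
opening: 0.158
```

```bash
python3 - <<'E'
from plant import ctrl
from h import *
s=ctrl.get_state();st(s)
E
```

```text
t 5.75 pos [ 0.5652 -0.155   0.1478] yaw -51.39 F [ 0.4  0.1 -1.5] T [ 0.172  0.025 -0.123] op 0.158 q [-0.44  0.18  1.88  0.    1.07  0.46]
```

>>> drive_tool:
  series:
    - [[0,0,0],[-8,0,0]]
    - [[0,0,0],[-8,0,0]]
    - [[0,0,0],[-8,0,0]]
    - [[0,0,0],[-8,0,0]]
    - [[0,0,0],[-3,0,0]]

```text
time: 6.25
eef_pos: [0.5648, -0.1546, 0.1478]
tcp_rot: [0.563, 0.429, -0.559, 0.431]
contact_force: [0.4, 0.1, -2.3]
opening: 0.154
```

```bash
python3 - <<'E'
from plant import ctrl
from h import *
s=ctrl.get_state();st(s);c=ctrl.read_camera("wrist"); save("w3",c["img"])
c=ctrl.read_camera("top"); 
z=c["img"][180:260,340:420];save("t3",cv2.resize(z,None,fx=6,fy=6,interpolation=cv2.INTER_CUBIC))
E
```

```text
t 6.25 pos [ 0.5648 -0.1546  0.1478] yaw -15.04 F [ 0.4  0.1 -2.3] T [ 0.166 -0.036 -0.097] op 0.154 q [-0.44  0.18  1.88  0.    1.07 -0.18]
```

View pics/w3.png

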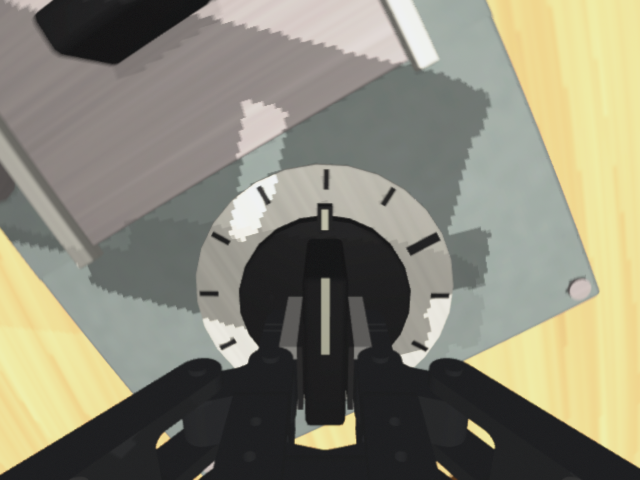

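View pics/t3.png

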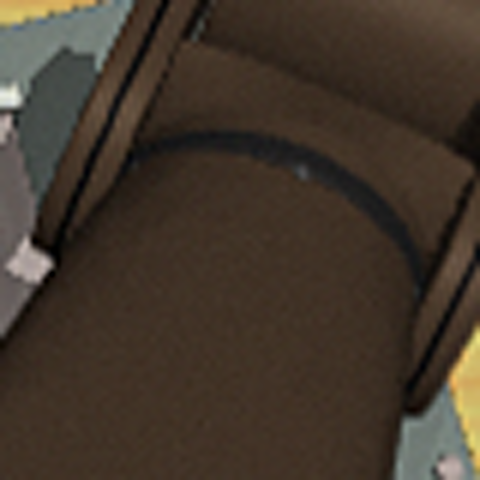

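The wrist view shows the pointer nib (325,215) in line with the mark at (326,180), the second mark left of the long mark at (423,243). I'll pause here, then turn right by about 90°.

>>> drive_tool:
  series:
    - [[0,0,0],[0,0,0]]
    - [[0,0,0],[0,0,0]]
    - [[0,0,0],[0,0,0]]
    - [[0,0,0],[0,0,0]]
    - [[0,0,0],[0,0,0]]

```text
time: 6.85
eef_pos: [0.5647, -0.1546, 0.1478]
tcp_rot: [0.564, 0.428, -0.561, 0.43]
contact_force: [-0.6, 0.4, -1.8]
opening: 0.155
```

>>> drive_tool:
  series:
    - [[0,0,0],[8,0,0]]
    - [[0,0,0],[8,0,0]]
    - [[0,0,0],[8,0,0]]
    - [[0,0,0],[8,0,0]]
    - [[0,0,0],[8,0,0]]

```text
time: 7.35
eef_pos: [0.5652, -0.155, 0.1478]
tcp_rot: [0.68, 0.201, -0.675, 0.203]
contact_force: [0.2, 0.5, -2.2]
opening: 0.154
```

>>> drive_tool:
  series:
    - [[0,0,0],[8,0,0]]
    - [[0,0,0],[8,0,0]]
    - [[0,0,0],[8,0,0]]
    - [[0,0,0],[8,0,0]]
    - [[0,0,0],[8,0,0]]

```text
time: 7.85
eef_pos: [0.5653, -0.1556, 0.1479]
tcp_rot: [0.708, -0.053, -0.703, -0.051]
contact_force: [0.5, 0.8, -2.0]
opening: 0.156
```

```bash
python3 - <<'E'
from plant import ctrl
from h import *
s=ctrl.get_state();st(s)
E
```

```text
t 7.85 pos [ 0.5653 -0.1556  0.1479] yaw -98.46 F [ 0.5  0.8 -2. ] T [-0.019  0.05   0.164] op 0.156 q [-0.44  0.18  1.88 -0.    1.07  1.28]
```

>>> drive_tool:
  series:
    - [[0,0,0],[7,0,0]]
    - [[0,0,0],[0,0,0]]
    - [[0,0,0],[0,0,0]]

```text
time: 8.15
eef_pos: [0.5652, -0.1557, 0.1478]
tcp_rot: [0.703, -0.098, -0.698, -0.095]
contact_force: [-0.1, 0.5, -1.7]
opening: 0.154
```

```bash
python3 - <<'E'
from plant import ctrl
from h import *
s=ctrl.get_state();st(s);c=ctrl.read_camera("wrist"); save("w4",c["img"])
E
```

```text
t 8.15 pos [ 0.5652 -0.1557  0.1478] yaw -105.67 F [-0.1  0.5 -1.7] T [ 0.006  0.069 -0.12 ] op 0.154 q [-0.44  0.18  1.88 -0.    1.07  1.4 ]
```

View pics/w4.png

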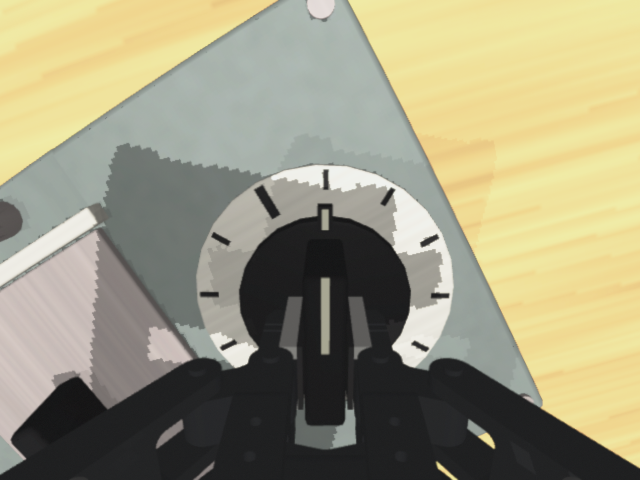

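The pointer nib (325,215) is in line with the mark at (326,180), the first mark right of the long mark at (267,202). I'll pause, then turn left to just short of the third mark.

>>> drive_tool:
  series:
    - [[0,0,0],[0,0,0]]
    - [[0,0,0],[0,0,0]]
    - [[0,0,0],[0,0,0]]
    - [[0,0,0],[0,0,0]]

```text
time: 8.6
eef_pos: [0.5652, -0.1557, 0.1478]
tcp_rot: [0.703, -0.097, -0.698, -0.094]
contact_force: [0.5, 0.5, -1.6]
opening: 0.157
```

>>> drive_tool:
  series:
    - [[0,0,0],[-8,0,0]]
    - [[0,0,0],[-8,0,0]]
    - [[0,0,0],[-8,0,0]]
    - [[0,0,0],[-8,0,0]]
    - [[0,0,0],[-8,0,0]]

```text
time: 9.1
eef_pos: [0.5653, -0.1551, 0.1478]
tcp_rot: [0.691, 0.157, -0.687, 0.161]
contact_force: [-0.9, 0.7, -1.6]
opening: 0.157
```

>>> drive_tool:
  series:
    - [[0,0,0],[-8,0,0]]
    - [[0,0,0],[-8,0,0]]
    - [[0,0,0],[-8,0,0]]
    - [[0,0,0],[-8,0,0]]
    - [[0,0,0],[-8,0,0]]

```text
time: 9.6
eef_pos: [0.5649, -0.1547, 0.1478]
tcp_rot: [0.589, 0.392, -0.586, 0.395]
contact_force: [-1.1, -0.0, -1.7]
opening: 0.157
```

>>> drive_tool:
  series:
    - [[0,0,0],[-8,0,0]]
    - [[0,0,0],[-8,0,0]]
    - [[0,0,0],[-8,0,0]]
    - [[0,0,0],[-3,0,0]]

```text
time: 10.0
eef_pos: [0.5644, -0.1546, 0.1478]
tcp_rot: [0.476, 0.524, -0.472, 0.526]
contact_force: [0.4, -0.2, -1.7]
opening: 0.156
```

```bash
cat > p.py <<'E'
from plant import ctrl
from h import *
s=ctrl.get_state();st(s);print("dial est",round(yawof(s)+76.1,2),"q6effort",s["joint_efforts"][5])
E
python3 p.py
```

```text
t 10.0 pos [ 0.5644 -0.1546  0.1478] yaw 5.79 F [ 0.4 -0.2 -1.7] T [ 0.159 -0.016 -0.092] op 0.156 q [-0.44  0.18  1.88  0.    1.07 -0.55]
dial est 81.89 q6effort 0.0012612533464562148
```

>>> drive_tool:
  series:
    - [[0,0,0],[-3,0,0]]
    - [[0,0,0],[-3,0,0]]

```text
time: 10.2
eef_pos: [0.5644, -0.1546, 0.1479]
tcp_rot: [0.447, 0.549, -0.443, 0.551]
contact_force: [-0.2, -0.6, -1.0]
opening: 0.157
```

```bash
python3 p.py
```

```text
t 10.2 pos [ 0.5644 -0.1546  0.1479] yaw 12.03 F [-0.2 -0.6 -1. ] T [ 0.208  0.077 -0.086] op 0.157 q [-0.44  0.18  1.88  0.01  1.07 -0.66]
dial est 88.13 q6effort 0.18924673553556204
```

>>> drive_tool:
  series:
    - [[0,0,0],[-3,0,0]]

```text
time: 10.3
eef_pos: [0.5643, -0.1546, 0.1478]
tcp_rot: [0.432, 0.561, -0.428, 0.562]
contact_force: [0.0, 0.2, -2.1]
opening: 0.156
```

```bash
python3 p.py
```

```text
t 10.3 pos [ 0.5643 -0.1546  0.1478] yaw 15.15 F [ 0.   0.2 -2.1] T [ 0.182  0.074 -0.065] op 0.156 q [-0.44  0.18  1.88  0.01  1.07 -0.71]
dial est 91.25 q6effort 0.19227064680308104
```

>>> drive_tool:
  series:
    - [[0,0,0],[-3,0,0]]
    - [[0,0,0],[-2,0,0]]

```text
time: 10.5
eef_pos: [0.5642, -0.1546, 0.1478]
tcp_rot: [0.406, 0.58, -0.402, 0.581]
contact_force: [0.5, 0.6, -2.1]
opening: 0.157
```

```bash
python3 p.py
```

```text
t 10.5 pos [ 0.5642 -0.1546  0.1478] yaw 20.35 F [ 0.5  0.6 -2.1] T [ 0.123 -0.036 -0.199] op 0.157 q [-0.44  0.18  1.88  0.01  1.07 -0.8 ]
dial est 96.45 q6effort -0.024700630456209183
```

>>> drive_tool:
  series:
    - [[0,0,0],[0,0,0]]

```text
time: 10.6
eef_pos: [0.5642, -0.1546, 0.1479]
tcp_rot: [0.406, 0.58, -0.401, 0.581]
contact_force: [-0.1, -0.1, -1.9]
opening: 0.156
```

```bash
python3 p.py
```

```text
t 10.6 pos [ 0.5642 -0.1546  0.1479] yaw 20.35 F [-0.1 -0.1 -1.9] T [ 0.142  0.016 -0.022] op 0.156 q [-0.44  0.18  1.88  0.01  1.07 -0.8 ]
dial est 96.45 q6effort -0.07913345703855157
```

>>> drive_tool:
  series:
    - [[0,0,0],[-2,0,0]]

```text
time: 10.7
eef_pos: [0.5642, -0.1546, 0.1479]
tcp_rot: [0.396, 0.587, -0.391, 0.588]
contact_force: [1.0, 0.1, -1.7]
opening: 0.157
```

```bash
python3 p.py
```

```text
t 10.7 pos [ 0.5642 -0.1546  0.1479] yaw 22.32 F [ 1.   0.1 -1.7] T [ 0.083  0.094 -0.291] op 0.157 q [-0.44  0.18  1.88  0.01  1.07 -0.84]
dial est 98.42 q6effort -0.0189811218297109
```

```bash
cat > p2.py <<'E'
from plant import ctrl
from h import *
T=[];E=[]
for i in range(8):
    s=ctrl.get_state();T.append(s["wrist_torque"]);E.append(s["joint_efforts"][5]);ctrl.read_camera("wrist")
T=np.array(T);st(s);print("dial est",round(yawof(s)+76.1,2),"Tmean",T.mean(0).round(3),"sd",T.std(0).round(3),T[:,2].round(2),np.round(E,2))
E
python3 p2.py
```

```text
t 11.05 pos [ 0.5642 -0.1546  0.1478] yaw 22.32 F [ 0.1  0.7 -1.7] T [ 0.105  0.092 -0.139] op 0.158 q [-0.44  0.18  1.88  0.01  1.07 -0.84]
dial est 98.42 Tmean [ 0.095  0.065 -0.128] sd [0.039 0.02  0.071] [-0.29 -0.14 -0.12 -0.03 -0.08 -0.14 -0.09 -0.14] [-0.02 -0.23 -0.16 -0.1  -0.11 -0.11 -0.12 -0.13]
```

>>> drive_tool:
  series:
    - [[0,0,0],[-3,0,0]]

```text
time: 11.2
eef_pos: [0.5642, -0.1546, 0.1478]
tcp_rot: [0.381, 0.597, -0.376, 0.598]
contact_force: [-0.3, -0.7, -1.5]
opening: 0.158
```

```bash
python3 p2.py
```

```text
t 11.55 pos [ 0.5642 -0.1547  0.1479] yaw 25.28 F [-0.9 -0.4 -1.7] T [ 0.086  0.11  -0.25 ] op 0.155 q [-0.44  0.18  1.88  0.01  1.07 -0.89]
dial est 101.38 Tmean [ 0.105  0.116 -0.257] sd [0.032 0.034 0.067] [-0.4  -0.18 -0.2  -0.23 -0.22 -0.26 -0.32 -0.25] [-0.04 -0.36 -0.34 -0.25 -0.24 -0.25 -0.26 -0.27]
```

>>> drive_tool:
  series:
    - [[0,0,0],[-2,0,0]]

```text
time: 11.7
eef_pos: [0.5641, -0.1546, 0.1478]
tcp_rot: [0.37, 0.603, -0.366, 0.604]
contact_force: [-0.7, -0.2, -0.8]
opening: 0.159
```

```bash
python3 p2.py
```

```text
t 12.05 pos [ 0.5641 -0.1546  0.1478] yaw 27.26 F [-0.4  0.4 -1.8] T [ 0.071  0.123 -0.402] op 0.158 q [-0.44  0.18  1.88  0.01  1.07 -0.92]
dial est 103.36 Tmean [ 0.096  0.132 -0.373] sd [0.028 0.037 0.048] [-0.48 -0.38 -0.33 -0.33 -0.33 -0.37 -0.37 -0.4 ] [-0.24 -0.47 -0.42 -0.34 -0.35 -0.36 -0.36 -0.37]
```

The torque rises at about 3 N m/rad, reaching about 0.37 N m, so the dial is bearing on its stop by roughly 0.1 rad. I'll let go now.

>>> drive_tool:
  series:
    - [[0,0,0],[0,0,0]]
    - [[0,0,0],[0,0,0]]
    - [[0,0,0],[0,0,0]]
    - [[0,0,0],[0,0,0]]
  grip: 1

```text
time: 12.5
eef_pos: [0.5656, -0.1556, 0.1497]
tcp_rot: [0.369, 0.602, -0.365, 0.607]
contact_force: [-0.0, -0.3, -0.0]
opening: 0.83
```

>>> drive_tool:
  series:
    - [[-0.5,0,0],[0,0,0]]
    - [[-0.8,0,0],[0,0,0]]
    - [[-0.8,0,0],[0,0,0]]
    - [[0,0,0],[0,0,0]]
    - [[0,0,0],[0,0,0]]

```text
time: 13.0
eef_pos: [0.5643, -0.1555, 0.2577]
tcp_rot: [0.368, 0.603, -0.365, 0.607]
contact_force: [-0.5, -0.5, -0.4]
opening: 0.999
```

```bash
python3 - <<'E'
from plant import ctrl
from h import *
import pickle
s=ctrl.get_state();st(s)
plan(s,[.5335,-.0345,.25],103.8)
c=ctrl.read_camera("wrist"); save("w5",c["img"]);pickle.dump(c,open("w5.pkl","wb"))
E
```

```text
t 13.0 pos [ 0.5643 -0.1555  0.2577] yaw 27.59 F [-0.5 -0.5 -0.4] T [-0.007  0.019 -0.053] op 0.999 q [-0.44  0.07  1.79  0.    1.27 -0.93]
shift [ 0.15  0.57 -2.43] turn [-76.21   0.41  -0.22]
```

View pics/w5.png

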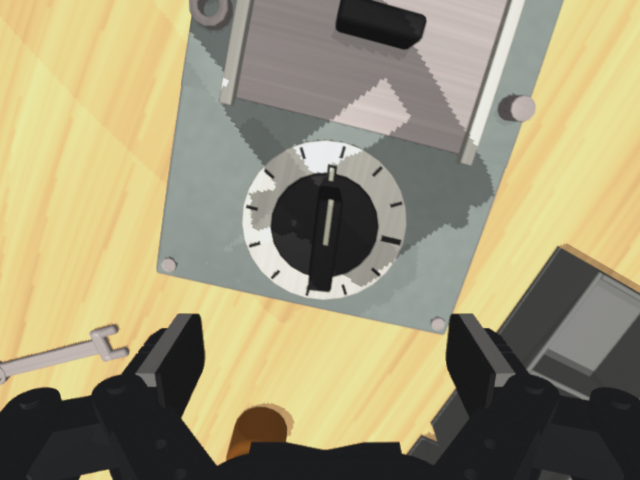

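The pointer (332,170) sits just past the third mark (343,152). Next is the handle: turn about −76°, then shift.

>>> drive_tool:
  series:
    - [[0,0,0],[-8.5,0,0]]
    - [[0,0,0],[-8.5,0,0]]
    - [[0,0,0],[-8.5,0,0]]
    - [[0,0,0],[-8.5,0,0]]
    - [[0,0,0],[-8.5,0,0]]

```text
time: 13.55
eef_pos: [0.5624, -0.1547, 0.251]
tcp_rot: [0.119, 0.698, -0.116, 0.697]
contact_force: [-0.7, 0.1, -0.5]
opening: 0.997
```

>>> drive_tool:
  series:
    - [[0,0,0],[-8.5,0,0]]
    - [[0,0,0],[-8.5,0,0]]
    - [[0,0,0],[-8.5,0,0]]
    - [[0,0,0],[-8.5,0,0]]
    - [[0,0,0],[0,0,0]]

```text
time: 14.05
eef_pos: [0.5592, -0.1532, 0.2416]
tcp_rot: [-0.089, 0.705, 0.098, 0.697]
contact_force: [-0.1, 0.5, -1.6]
opening: 1.003
```

```bash
python3 - <<'E'
from plant import ctrl
from h import *
s=ctrl.get_state();st(s)
plan(s,[.5335,-.0345,.25],103.8)
E
```

```text
t 14.05 pos [ 0.5592 -0.1532  0.2416] yaw 105.2 F [-0.1  0.5 -1.6] T [ 0.018 -0.016 -0.044] op 1.003 q [-0.44  0.09  1.81  0.    1.26 -2.28]
shift [-0.14  2.43  0.12] turn [ 1.41 -0.6  -0.75]
```

>>> drive_tool:
  series:
    - [[-0.1,0.8,0.05],[1.4,-0.6,-0.7]]
    - [[-0.1,0.8,0.05],[0,0,0]]
    - [[0,0.8,0],[0,0,0]]
    - [[0,0,0],[0,0,0]]
    - [[0,0,0],[0,0,0]]

```text
time: 14.55
eef_pos: [0.5324, -0.0325, 0.2465]
tcp_rot: [-0.077, 0.706, 0.08, 0.7]
contact_force: [-0.1, -0.7, 0.1]
opening: 1.005
```

```bash
python3 - <<'E'
from plant import ctrl
from h import *
import pickle
s=ctrl.get_state();st(s)
plan(s,[.5335,-.0345,.25],103.8)
c=ctrl.read_camera("wrist"); save("w6",c["img"]);pickle.dump(c,open("w6.pkl","wb"))
E
```

```text
t 14.55 pos [ 0.5324 -0.0325  0.2465] yaw 102.69 F [-0.1 -0.7  0.1] T [-0.039 -0.009  0.026] op 1.005 q [-0.25 -0.03  1.91  0.    1.26 -2.04]
shift [-0.07 -0.04  0.01] turn [-1.11 -0.41 -0.28]
```

View pics/w6.png

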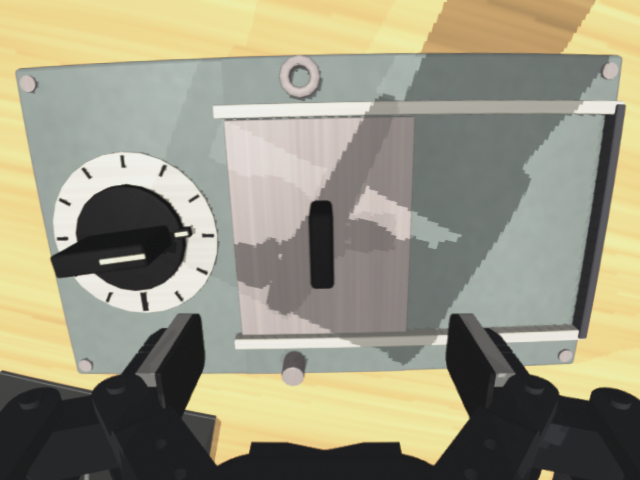

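The handle's top is centred at about (321,244). The collar (299,76) and pin (292,368) are both clear of it.

```bash
python3 - <<'E'
from plant import ctrl
from h import *
import pickle
c=pickle.load(open("w6.pkl","rb"))
b=(c["img"].max(2)<45).astype(np.uint8);b[:190]=0;b[300:]=0;b[:,290:][:,:]=b[:,290:];b[:,:295]=0;b[:,345:]=0
k=max(cv2.findContours(b,0,1)[0],key=cv2.contourArea);r=cv2.minAreaRect(k);print(r)
print(onplane(c,[r[0],(321,203),(321,287)],.154))
s=ctrl.get_state();p=onplane(c,[r[0]],.154)[0]
plan(s,[p[0],p[1],.136],103.8)
plan(s,[.533,-.0345,.136],103.8)
E
```

```text
((321.16815185546875, 244.0443878173828), (86.38536071777344, 22.853975296020508), 88.09085083007812)
[[ 0.52935794 -0.03573428  0.154     ]
 [ 0.50664553 -0.04089711  0.154     ]
 [ 0.55467873 -0.03018447  0.154     ]]
shift [ 2.21 -0.06 -0.05] turn [-1.13 -0.44 -0.32]
shift [ 2.21 -0.05  0.02] turn [-1.13 -0.44 -0.32]
```

>>> drive_tool:
  series:
    - [[0.6,-0.06,-0.02],[-1.1,-0.4,-0.3]]
    - [[0.6,0,0],[0,0,0]]
    - [[0.6,0,0],[0,0,0]]
    - [[0.3,0,0],[0,0,0]]
    - [[0,0,0],[0,0,0]]

```text
time: 15.1
eef_pos: [0.5339, -0.0418, 0.138]
tcp_rot: [-0.081, 0.702, 0.08, 0.703]
contact_force: [-0.6, -0.7, 0.5]
opening: 0.998
```

```bash
python3 - <<'E'
from plant import ctrl
from h import *
s=ctrl.get_state();st(s)
plan(s,[.531,-.0352,.136],103.8)
E
```

```text
t 15.1 pos [ 0.5339 -0.0418  0.138 ] yaw 103.07 F [-0.6 -0.7  0.5] T [ 0.033  0.048 -0.009] op 0.998 q [-0.27  0.09  2.   -0.    1.04 -2.07]
shift [ 0.04  0.14 -0.03] turn [-0.73  0.08  0.14]
```

>>> drive_tool:
  series:
    - [[0.02,0.14,-0.03],[-0.7,0,0]]
    - [[0,0,0],[0,0,0]]

```text
time: 15.3
eef_pos: [0.5312, -0.0366, 0.1373]
tcp_rot: [-0.085, 0.702, 0.083, 0.703]
contact_force: [0.9, 0.5, 0.1]
opening: 1.002
```

>>> drive_tool:
  series:
    - [[0,0,0],[0,0,0]]
    - [[0,0,0],[0,0,0]]
    - [[0,0,0],[0,0,0]]
    - [[0,0,0],[0,0,0]]
    - [[0,0,0],[0,0,0]]
  grip: -1
  newtons: 30

```text
time: 15.8
eef_pos: [0.5329, -0.0345, 0.1416]
tcp_rot: [-0.082, 0.7, 0.084, 0.705]
contact_force: [-1.7, 1.3, 4.6]
opening: 0.154
```

```bash
python3 - <<'E'
from plant import ctrl
from h import *
c=ctrl.read_camera("wrist"); s=ctrl.get_state();st(s);save("w7",c["img"])
E
```

```text
t 15.85 pos [ 0.5329 -0.0345  0.1416] yaw 103.55 F [-2.4  8.9  4.6] T [1.362 0.271 0.166] op 0.155 q [-0.26  0.08  2.01  0.01  1.05 -2.07]
```

View pics/w7.png

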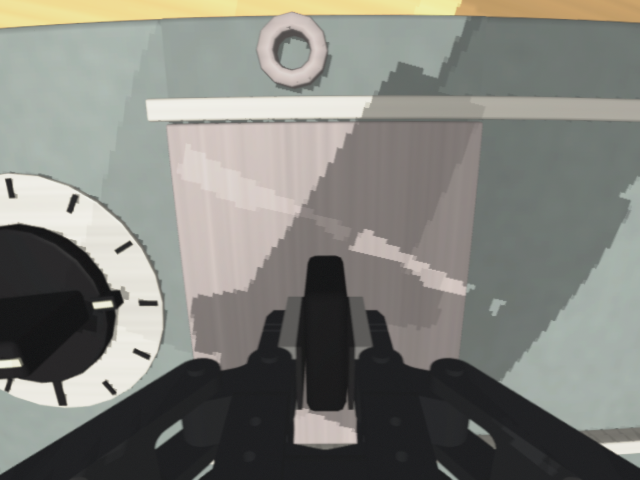

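The handle is pinched at (325,330). I'll slide along tool +y, starting slowly.

>>> drive_tool:
  series:
    - [[0,0.2,0],[0,0,0]]
    - [[0,0.2,0],[0,0,0]]
    - [[0,0.2,0],[0,0,0]]

```text
time: 16.15
eef_pos: [0.5259, -0.0062, 0.1416]
tcp_rot: [-0.085, 0.699, 0.082, 0.705]
contact_force: [-0.4, -3.8, -1.1]
opening: 0.157
```

```bash
python3 - <<'E'
from plant import ctrl
from h import *
s=ctrl.get_state();st(s)
E
```

```text
t 16.15 pos [ 0.5259 -0.0062  0.1416] yaw 103.6 F [-0.4 -3.8 -1.1] T [-0.384 -0.07   0.096] op 0.157 q [-0.2   0.06  2.03 -0.    1.04 -2.01]
```

The cover is free: it has moved 29 mm at about 4 N of drag. I'll continue.

>>> drive_tool:
  series:
    - [[0,0.3,0],[0,0,0]]
    - [[0,0.3,0],[0,0,0]]
    - [[0,0.3,0],[0,0,0]]
    - [[0,0.3,0],[0,0,0]]
    - [[0,0.2,0],[0,0,0]]

```text
time: 16.65
eef_pos: [0.5079, 0.0669, 0.1416]
tcp_rot: [-0.086, 0.699, 0.082, 0.705]
contact_force: [0.4, -3.4, -0.7]
opening: 0.157
```

>>> drive_tool:
  series:
    - [[0,0.15,0],[0,0,0]]
    - [[0,0.15,0],[0,0,0]]

```text
time: 16.85
eef_pos: [0.5053, 0.0777, 0.1417]
tcp_rot: [-0.094, 0.698, 0.078, 0.706]
contact_force: [6.9, -43.6, -6.9]
opening: 0.156
```

```bash
python3 - <<'E'
from plant import ctrl
from h import *
s=ctrl.get_state();st(s);print(np.linalg.norm(s["eef_pos"][:2]-np.array([.5329,-.0345])))
E
```

```text
t 16.85 pos [0.5053 0.0777 0.1417] yaw 104.01 F [  6.9 -43.6  -6.9] T [-6.16  -1.104 -0.207] op 0.156 q [-0.04  0.03  2.06 -0.02  1.03 -1.84]
0.11558347757381322
```

The cover hit its end stop at 115.6 mm of travel. A zero row will relax the force, then I'll release and lift.

>>> drive_tool:
  series:
    - [[0,0,0],[0,0,0]]
    - [[0,0,0],[0,0,0]]

```text
time: 17.05
eef_pos: [0.5053, 0.0772, 0.1416]
tcp_rot: [-0.094, 0.698, 0.077, 0.706]
contact_force: [0.7, -5.1, -0.1]
opening: 0.159
```

>>> drive_tool:
  series:
    - [[0,0,0],[0,0,0]]
    - [[0,0,0],[0,0,0]]
    - [[0,0,0],[0,0,0]]
    - [[0,0,0],[0,0,0]]
    - [[0,0,0],[0,0,0]]
  grip: 1

```text
time: 17.55
eef_pos: [0.5045, 0.0799, 0.1414]
tcp_rot: [-0.092, 0.699, 0.078, 0.705]
contact_force: [0.4, -0.5, -0.2]
opening: 0.985
```

>>> drive_tool:
  series:
    - [[-0.5,0,0],[0,0,0]]
    - [[-0.8,0,0],[0,0,0]]
    - [[-0.8,0,0],[0,0,0]]
    - [[-0.3,0,0],[0,0,0]]
    - [[0,0,0],[0,0,0]]

```text
time: 18.05
eef_pos: [0.5017, 0.083, 0.2639]
tcp_rot: [-0.092, 0.7, 0.079, 0.704]
contact_force: [0.3, 0.1, -0.2]
opening: 0.999
```

```bash
python3 - <<'E'
from plant import ctrl
from h import *
c=ctrl.read_camera("wrist"); save("w8",c["img"])
c=ctrl.read_camera("scene"); save("s8",cv2.resize(c["img"][180:360,140:500],None,fx=2.2,fy=2.2,interpolation=cv2.INTER_CUBIC)); s=ctrl.get_state();st(s)
E
```

```text
t 18.15 pos [0.5005 0.0829 0.2611] yaw 103.88 F [-0.4 -0.6 -0.2] T [ 0.005  0.038 -0.004] op 1.002 q [-0.03 -0.1   1.96 -0.02  1.28 -1.84]
```

View pics/w8.png

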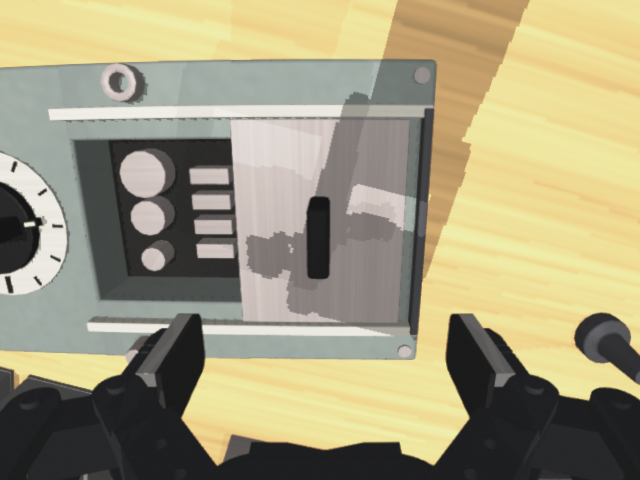

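View pics/s8.png

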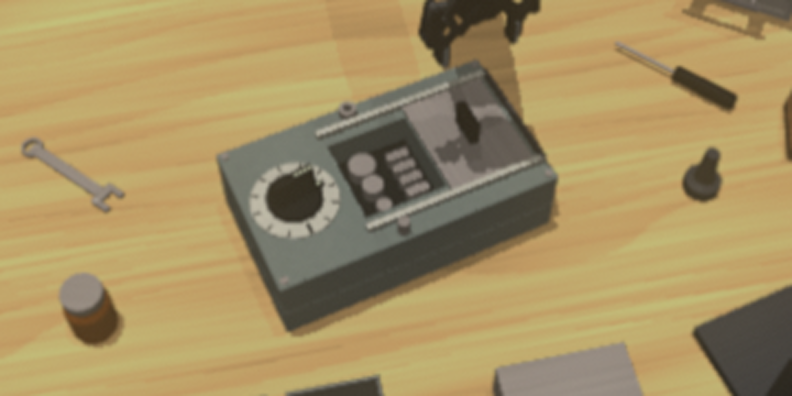

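The cover is open: its handle is at (318,237) and the gauge well is exposed. The pointer is still past the third mark, and the collar and pin look to be in place. I'll check the travel in numbers before handing in.

```bash
python3 - <<'E'
from plant import ctrl
from h import *
import pickle
c0=pickle.load(open("w6.pkl","rb")); c=ctrl.read_camera("wrist")
def hd(c):
    b=(c["img"].max(2)<45).astype(np.uint8);b[:185]=0;b[295:]=0;b[:,:295]=0;b[:,345:]=0
    k=max(cv2.findContours(b,0,1)[0],key=cv2.contourArea);return onplane(c,[cv2.minAreaRect(k)[0]],.154)[0]
d=hd(c)-hd(c0);print("travel",np.linalg.norm(d),d)
p0=onplane(c0,[(299,76)],.124);p=onplane(c,[(122,82)],.124);print("collar shift",p-p0)
s0=cv2.imread("pics/scene0.png");s1=ctrl.read_camera("scene")["img"][:,:,::-1]
D=(cv2.absdiff(s0,s1).max(2)>60).astype(np.uint8)
for k in cv2.findContours(D,0,1)[0]:
    if cv2.contourArea(k)>25: print(cv2.boundingRect(k))
E
```

```text
travel 0.11508295015231512 [-0.02778353  0.11167883  0.        ]
collar shift [[-0.00249381  0.00432915  0.        ]]
(290, 239, 36, 39)
(312, 234, 30, 34)
(347, 226, 11, 19)
(330, 156, 55, 56)
(378, 149, 63, 26)
(313, 117, 22, 26)
(312, 100, 81, 61)
(451, 87, 69, 56)
(503, 76, 28, 44)
(320, 76, 53, 15)
(513, 39, 25, 36)
(360, 24, 10, 9)
(502, 22, 15, 31)
(359, 5, 11, 7)
(386, 1, 57, 29)
(322, 0, 17, 31)
```

The measured travel is 115 mm. Nothing on the bench has changed apart from the cover, the arm and its shadow.

```bash
python3 -c "
from plant import ctrl
print(ctrl.sign_off())"
```

```text
the job is handed in; nothing more can be done
None
```

The box is unlocked and the cover is fully open. I handed the job in at about 18 s of the 72 s allowed; the interface gave no verdict.

- **Dial sequence:** I turned it left to about +61° and paused, then right to about −30° and paused. The wrist camera showed the pointer on the right mark both times. I then felt my way left until the torque rose at about 3 N m/rad, which put the stop at roughly 97–98°. It bore on the stop by an estimated 0.1 rad (0.37 N m), well under the damage limit.
- **Dial at rest:** Once released, the dial stayed just past the third mark.
- **Cover:** It slid with about 4 N of drag. The camera put its travel at 115.1 mm and the arm's own position at 115.6 mm.
- **End stop force:** The wrist force reached about 44 N for a moment when the cover met its end. That force went through the fingers, and I eased it off before letting go.
- **Bystanders:** The before-and-after scene comparison showed changes only at the cover, arm and shadows, with a coarse threshold. The collar measured about 5 mm from its earlier position, which I put down to measurement error since nothing touched it. I checked the pin and the bench items only by eye and that comparison.
- **Disagreement between readings:** The first wrist picture was about 5–10 mm off the top camera because the arm was still settling, so I measured again before gripping.

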